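# Set the backlight and hold a sherd level before the profile camera

## Robot

A 6-joint arm with a two-finger parallel gripper is mounted at the origin on the work surface; the furniture and walls round the work are solid. World frame = base frame: x ahead of the robot, y to its left, z up, the work surface at z = 0. Lengths are in m, angles in degrees, forces in N, time in s.
With the tool pointing down it reaches from about 0.375 to 0.9 m from the base axis. Payload 3.1 kg.
Tool frame: the origin (TCP) lies between the finger pads; the fingertips stand 19 mm ahead of it and the grasp point (between the pads) is the TCP; z points along the fingers, y is the direction in which the jaws open and shut (so a half turn about z gives the same grasp; the last joint's range is limited). The gripper opens to 87 mm and grips with 3 to 60 N. Pads are 19 mm wide; open, the fingers measure 117 mm over their backs; the gripper's body (75 mm by 190 mm) begins 51 mm behind the grasp point.
Start: joints at [-79.154, 30.224, 82.088, -0, 67.689, -10.227], TCP at [0.225, -0.583, 0.21] pointing down, gripper open.
Joint ranges: [-176.69, 176.69], [-43.24, 126.21], [12.49, 139.97], [-82, 262], [0, 151.66], [-163.58, 163.58]. Speed limits (degrees/s): [159.86, 159.86, 180, 180, 180, 180].

## Interface

Orientations are given as a 3x3 rotation matrix whose columns are the frame's x, y, z axes.
In Python, from bench import ctrl, optics gives the robot as it stands.
- The arm moves only by the shell command python3 -m jog 'ROWS' [FORCE]. ROWS is JSON, a list of rows, each a list of 3 entries, a list of its own where there are three numbers: the shift along the tool's x, y, z as a fraction of full scale, then the turn, a rotation vector about the tool's x, y, z as a fraction of full scale, then the gripper's target within -1 to 1 (shut at 1, half-way at 0, fully open at -1). A call has 1 to 20 rows; each row is the pose to reach, as a shift and turn from the pose measured when the call began, along the tool's axes at that moment; what a row does not reach only later rows make up. Full scale, the value 1, is 0.1 m for a shift and pi/2 rad for a turn. A row lasts 1/8 s, in which the tool goes at most 62.5 mm and 10.7 degrees, less where a joint would pass 70% of its speed; a pose out of reach is approached as far as the arm can. A call with a number of a shift or a turn outside -1 to 1 is refused whole. A call with a gripper value outside its range is refused whole. The fingers move at their own pace and stop on an object; FORCE is the grip in N (left out, the last holds). Time passes only in rows, so rows that repeat a pose let the fingers close. It gives the time, the measured TCP pose, the force and the opening at its end, in the units of the state.
- ctrl.state(): the state, without advancing time (a new reading comes with each control period).
- optics.snapshot(name): name is "side" or "top"; returns the picture (400x640x3 uint8, red, green, blue); there is no depth.
- optics.camera_info(name): a dict with "vertical_fov" (degrees; the focal length in pixels is half the picture's height over the tangent of half this angle, whatever the lens; pixels are square), "cx", "cy" (the principal point, pixels), "R" (3x3) and "t" (3): a world point X has camera coordinates R X + t. Camera axes: x right, y down, z forward; pixel columns grow to the right and rows downward; lengths in m; the calibration is good to about 2 mm. A picture is of the moment at which its call begins. camera_info takes no time and is no camera call.
- ctrl.finish_job(): hands the job in, once; it reports no verdict.
The state is a dict: "clock": time; "q": joint angles; "qd": joint speeds; "effort": joint torques, N m; "position": TCP position; "ee_rot": TCP orientation; "force": force on the tool from outside, world axes, zero at the start; "wrist_torque": the same for the moment, N m; "grip_width": opening from 0.0 (shut) to 1.0 (fully open).
Only numpy, scipy, OpenCV 4.12 (cv2) and the standard library are available. Lean on these libraries where they do the work, as an engineer would, in place of code of your own. Each camera call takes 0.05 s, during which the arm holds its last target. There are 200 camera calls.

## Task

Turn the dimmer knob clockwise until its pointer line stands at the raised tab of the index ring around it. Then lift the sherd carrier by its handle bar and, for the photograph, hold it steady and level in the air with the sherd midway between the camera lens and the upright light panel, at lens height, the handle bar parallel to the panel. Do not tip the carrier, touch the sherd or strike the photo station, leave the other things on the table where they are, and finish while still holding the carrier there: do not put it down.

Things in the scene. Friction and masses are not known exactly. Their poses are not given: they have to be found in the camera images.
- carrier: Loose sherd carrier, 0.18 to 0.29 kg: aluminium plate 120 x 84 x 6 mm (x, y, z), 5 mm lips on its long edges, and over it a grey handle bar along x between thin uprights at x = +-56 mm. Bar 12 mm wide (y), 14 mm high, its centre 90 mm above the origin; grasp its middle across y from above. Origin: centre of the underside; z up. Stands left or right of the dimmer box.
- carrier_view (a point): Point on the carrier 18 mm above its origin (the middle of the sherd's height, 72 mm below the centre of the handle bar), axes as the carrier's; this point belongs at view_point
- sherd: Brown potsherd 41 x 56 x 24 mm, about 0.04 kg, lying loose on the plate under the handle bar; origin: centre of its underside, 6 mm above the carrier's origin
- view_point (a point): Where the sherd is to be held: on the camera's line of sight, 120 mm above the table, midway between the lens and the panel. Axes: x horizontal, parallel to the panel; y horizontal along the line of sight, towards the camera; z up. The lens front is 121 mm off towards +y, the panel 121 mm off towards -y.
- station: Photo station, fixed: base 100 x 360 x 10 mm (x, y, z), a black camera (lens axis 120 mm high, top 148 mm) on a post at the +y end and an upright framed white light panel (120 mm wide, top 180 mm high) at the -y end. Origin: centre of the underside; axes as view_point's.
- dimmer_box: Grey dimmer box, fixed, 100 x 110 x 60 mm, with the knob and index ring on its top. Origin: centre of its underside.
- dial (a joint): Angle of the knob, rad; grows clockwise seen from above; it starts 0.6 to 1.5 rad short of the tab; it stays where it is left, with light friction (0.04 N m)
- dial_grip (a point): On the knob's vertical axis, 88 mm above the table, at gripping height. The knob's grip is an upright bar 44 mm long (along this point's x), 12 mm wide (y), its top 8 mm above this point, standing on a round skirt of 30 mm radius whose top is 21 mm below this point
- dial_pointer (a point): End of the knob's white pointer line, at the skirt's edge, 30 mm from the knob's axis along the grip bar (dial_grip's +x); turns with the knob
- index_ring: Flat aluminium ring (radius 34 to 42 mm) on top of the box around the knob, fixed, with one raised tab 11 x 4 x 7 mm on its +x side; origin: on the knob's axis at the top of the box
- index_mark (a point): Point just inside the tab, 30 mm from the knob's axis along the ring's x: dial_pointer belongs here
- sharpener: Bystander: dark blue pencil sharpener, 35 x 36 x 42 mm; origin at its underside
- white_pebble: Bystander: white pebble, 18 x 27 x 12 mm
- tape_roll: Bystander: roll of tape lying flat, 104 mm across, 24 mm high
- eraser: Bystander: eraser, 22 x 32 x 13 mm
Not all that is in view belongs to the job. Of the things shaped like the sherd, the brown one is meant.

How it is judged:
By the outcome, as a careful person would: the job done as asked, in the order asked, and still so for the second after the job is handed in, while the arm keeps its last pose, push and grip.
It also fails if it takes over 72 s, if anything falls off the work surface, if the arm or the gripper's body presses on something with over 40 N, if the wrist force passes 120 N, or if a joint passes its speed limit or range.

## Working session

There is one attempt and no reset: what is moved stays moved. The work goes in short steps, Python scripts to look and compute and a shell command to move; the robot and the scene stay as the last step left them, time stands still between calls to the robot, and variables do not carry over. Pictures are saved under pics/ and viewed, about 8 in all and at most 12, crops included, and the job is handed in when it is done.

```bash
mkdir -p pics
cat > h.py <<'E'
import numpy as np, cv2
from bench import ctrl, optics
def snap(n,f=None):
    im=np.ascontiguousarray(optics.snapshot(n)[:,:,::-1])
    if f: cv2.imwrite('pics/'+f,im)
    return im
def cam(n):
    c=optics.camera_info(n); f=200/np.tan(np.radians(c['vertical_fov'])/2)
    return f,c['cx'],c['cy'],np.array(c['R']),np.array(c['t'])
def ray(n,u,v):
    f,cx,cy,R,t=cam(n); d=R.T@np.array([(u-cx)/f,(v-cy)/f,1]); return -R.T@t,d
def onz(n,u,v,z):
    o,d=ray(n,u,v); return o+d*(z-o[2])/d[2]
def proj(n,X):
    f,cx,cy,R,t=cam(n); p=R@np.array(X)+t; return np.array([f*p[0]/p[2]+cx,f*p[1]/p[2]+cy])
def tri(a,b):
    A=np.zeros((3,3));B=np.zeros(3)
    for n,u,v in (a,b):
        o,d=ray(n,u,v); d/=np.linalg.norm(d); P=np.eye(3)-np.outer(d,d); A+=P;B+=P@o
    return np.linalg.solve(A,B)
E
python3 - <<'E'
from h import *
snap('top','top0.png');snap('side','side0.png')
for n in('top','side'): print(n,[np.round(x,3) for x in cam(n)], -cam(n)[3].T@cam(n)[4])
s=ctrl.state();print(s['clock'],np.round(s['ee_rot'],3),s['grip_width'])
E
```

```text
top [np.float64(377.451), np.float64(325.515), np.float64(198.675), array([[ 0.003, -1.   ,  0.016],
       [-0.994, -0.005, -0.112],
       [ 0.112, -0.016, -0.994]]), array([-0.123,  0.491,  1.068])] [ 0.36775697 -0.10327005  1.11809462]
side [np.float64(431.269), np.float64(319.647), np.float64(202.278), array([[ 0.999,  0.047,  0.005],
       [ 0.035, -0.682, -0.73 ],
       [-0.031,  0.73 , -0.683]]), array([-0.488, -0.035,  1.281])] [ 0.52835164 -0.9357464   0.85255924]
0.1 [[ 0.933  0.36  -0.   ]
 [ 0.36  -0.933  0.002]
 [ 0.    -0.002 -1.   ]] 0.9986129348132993
```

View pics/top0.png

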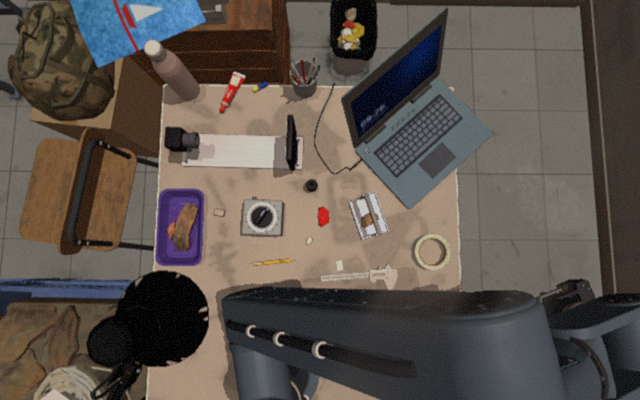

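View pics/side0.png

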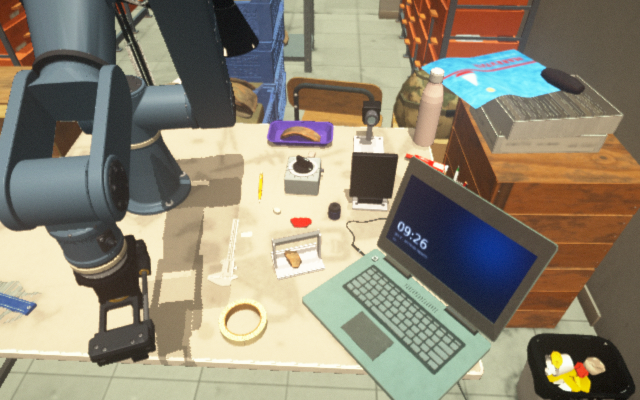

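Top view: the dimmer box is at (262,217), the carrier with the brown sherd at (369,216), the station camera at (182,139) and its panel at (292,142). The brown piece in the purple tray at (185,227) and the red piece at (323,216) are distractors. Next I'll enlarge the dimmer, carrier and station in one composite.

Run:
```python
from h import *
t=cv2.imread('pics/top0.png');s=cv2.imread('pics/side0.png')
def c(im,u,v,w,h): return cv2.resize(im[v:v+h,u:u+w],(400,300),interpolation=cv2.INTER_CUBIC)
a=np.vstack([np.hstack([c(t,232,192,60,45),c(t,340,188,60,45)]),np.hstack([c(s,270,145,64,48),c(s,264,228,68,51)])])
cv2.imwrite('pics/crop1.png',a)
b=cv2.resize(t[110:180,155:315],(800,350),interpolation=cv2.INTER_CUBIC)
b2=cv2.resize(s[90:220,330:430],(192,250),interpolation=cv2.INTER_CUBIC)
p=np.zeros((600,800,3),np.uint8);p[:350]=b;p[350:,:192]=b2;cv2.imwrite('pics/crop2.png',p)
```

```text
(no output)
```

View pics/crop1.png

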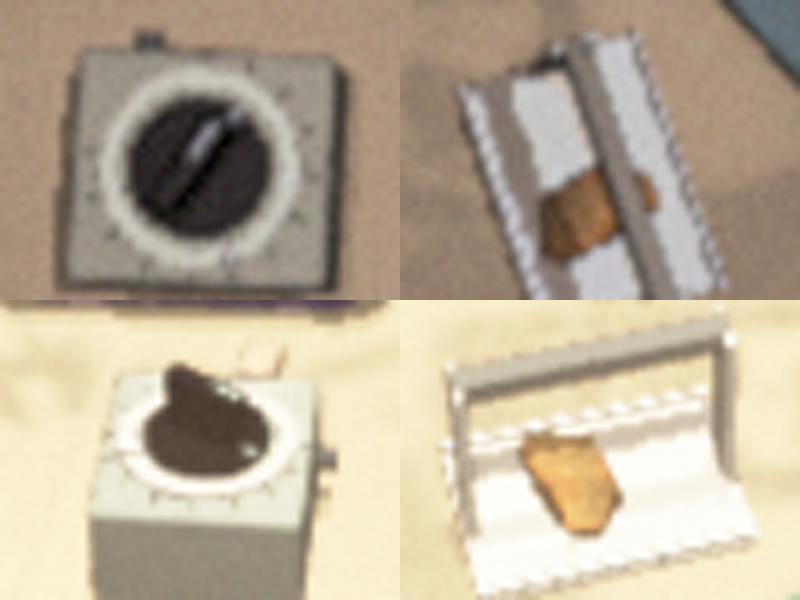

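View pics/crop2.png

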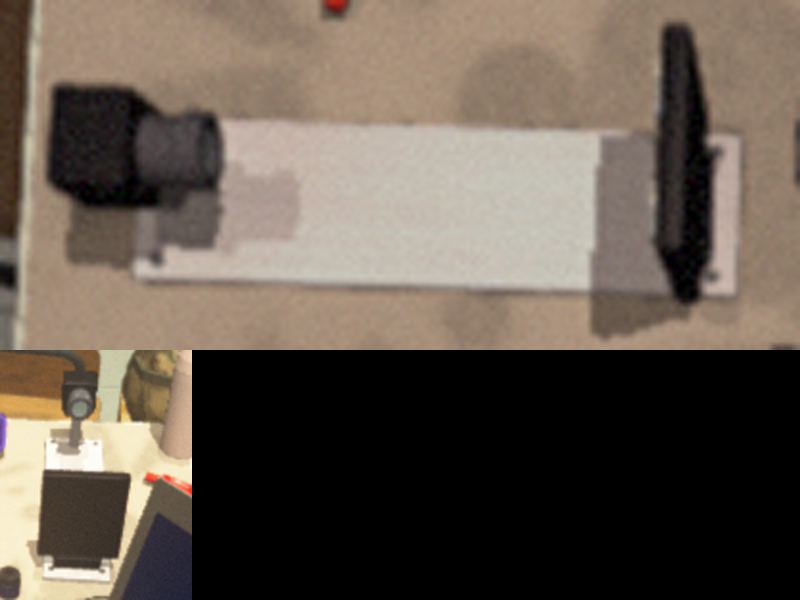

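```bash
cat > rect.py <<'E'
from h import *
def avg(n,k=8): return np.mean([snap(n).astype(np.float32) for _ in range(k)],0)
def rect(im,n,c,z,half,px):
    N=int(2*half/px); # up = +x, right = -y
    q=np.float32([[0,0],[N,0],[N,N],[0,N]])
    w=[(half,half),(half,-half),(-half,-half),(-half,half)]
    s=np.float32([proj(n,[c[0]+a,c[1]+b,z]) for a,b in w])
    return np.clip(cv2.warpPerspective(im,cv2.getPerspectiveTransform(s,q),(N,N),flags=cv2.INTER_CUBIC),0,255).astype(np.uint8)
E
python3 - <<'E'
from rect import *
t=avg('top');s=avg('side');np.save('t0.npy',t);np.save('s0.npy',s)
def ringc(z):
    # ring centre from dark skirt in top: bright ring mask
    pass
# ring: bright low-saturation blob near (262,217)
for n,im,(u,v),th in(('top',t,(261,217),175),('side',s,(303,166),225)):
    g=im.min(2); m=(g>th).astype(np.uint8); w=np.zeros_like(m); cv2.circle(w,(u,v),22,1,-1); m*=w
    cs=max(cv2.findContours(m,0,1)[0],key=cv2.contourArea); e=cv2.fitEllipse(cs)
    print(n,e,'centre z.061',onz(n,*e[0],.061).round(4), 'box px',g[v-25:v+25,u-25:u+25].max())
c=lambda u,v:(155+u/5,110+v/5)
base={k:onz('top',*c(*p),.01)[:2].round(4) for k,p in dict(tl=(140,118),tr=(742,133),br=(737,296),bl=(135,280)).items()};print(base)
print('lens front',onz('top',*c(219,150),.12).round(4),'panel front top',onz('top',*c(660,60),.18).round(4),onz('top',*c(656,240),.18).round(4))
C=lambda u,v:(340+u/6.667,188+v/6.667)
S=lambda u,v:(264+u*.17,228+v*.17)
far=tri(('top',*C(170,50)),('side',*S(330,25)))
print('bar end far',far.round(4))
# knob rectified
cc=onz('top',262,216.5,.061)
a=rect(t,'top',cc,.061,.05,.00025);b=rect(s,'side',cc,.061,.05,.00025);print(cc)
cv2.imwrite('pics/knob.png',np.hstack([a,b]))
E
```

```text
top ((261.48822021484375, 216.7197723388672), (27.034923553466797, 27.554819107055664), 45.09270095825195) centre z.061 [0.4359 0.0586 0.061 ] box px 193.0
side ((303.01641845703125, 166.31027221679688), (16.897815704345703, 26.5941104888916), 85.53848266601562) centre z.061 [0.4365 0.0618 0.061 ] box px 249.625
{'tl': array([0.6874, 0.3062]), 'tr': array([ 0.6808, -0.0541]), 'br': array([ 0.5813, -0.052 ]), 'bl': array([0.5888, 0.3048])}
lens front [0.6383 0.2225 0.12  ] panel front top [ 0.6708 -0.0194  0.18  ] [ 0.577  -0.0187  0.18  ]
bar end far [ 0.4967 -0.2291  0.0913]
[0.43648518 0.05719514 0.061     ]
```

View pics/knob.png

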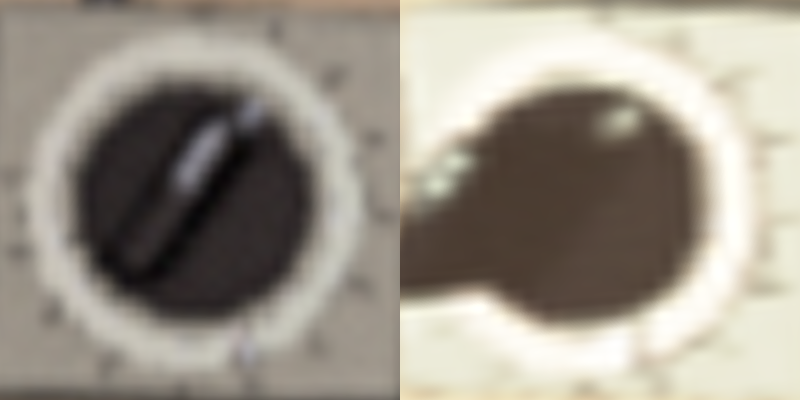

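Run:
```python
from rect import *
t=np.load('t0.npy');s=np.load('s0.npy')
o=[]
for n,im,lo,hi,z in(('top',t,120,220,.061),('side',s,205,255,.061),('top',t,120,220,.067),('side',s,205,255,.067)):
    e=np.clip((im-lo)/(hi-lo)*255,0,255).astype(np.float32)
    r=rect(e,n,(.4362,.0600),z,.05,.00025)
    r=cv2.resize(r,(300,300)); o.append(r)
    pol=cv2.warpPolar(r,(150,360),(150,150),150,cv2.WARP_POLAR_LINEAR)  # rows angle cw from right
    g=pol.astype(int).mean(2)
    print(n,z,'ring band per 10deg (cw from right):',[int(g[a:a+10,int(35*3):int(41*3)].mean()) for a in range(0,360,10)])
cv2.imwrite('pics/knob2.png',np.vstack([np.hstack(o[:2]),np.hstack(o[2:])]))
```

```text
top 0.061 ring band per 10deg (cw from right): [176, 173, 169, 160, 178, 165, 140, 139, 173, 174, 176, 170, 176, 168, 166, 178, 162, 163, 164, 163, 171, 159, 166, 170, 171, 170, 181, 177, 170, 171, 171, 169, 174, 165, 170, 175]
side 0.061 ring band per 10deg (cw from right): [209, 219, 211, 219, 223, 225, 177, 160, 236, 205, 201, 199, 188, 177, 24, 0, 0, 0, 4, 4, 64, 189, 213, 225, 221, 216, 224, 223, 213, 205, 210, 215, 208, 199, 209, 200]
top 0.067 ring band per 10deg (cw from right): [164, 161, 159, 151, 171, 156, 132, 149, 169, 174, 176, 167, 171, 159, 155, 166, 143, 143, 148, 146, 157, 145, 152, 165, 167, 168, 178, 176, 170, 172, 171, 167, 172, 158, 161, 167]
side 0.067 ring band per 10deg (cw from right): [56, 46, 72, 103, 164, 137, 184, 227, 214, 220, 205, 185, 171, 142, 17, 0, 0, 1, 6, 33, 127, 177, 186, 192, 207, 214, 220, 222, 218, 212, 183, 147, 104, 58, 39, 60]
```

View pics/knob2.png

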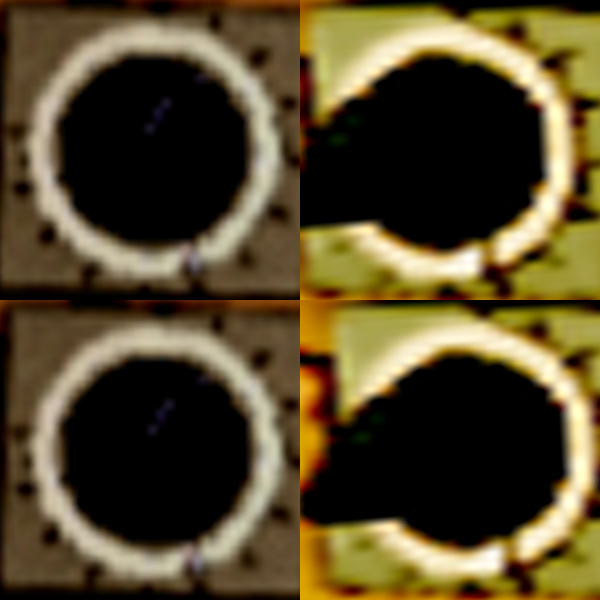

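Run:
```python
from rect import *
t=np.load('t0.npy');s=np.load('s0.npy')
o=[]
for n,im,lo,hi,z in(('top',t,20,215,.060),('side',s,40,255,.060),('top',t,20,215,.067),('side',s,40,255,.067)):
    A=np.radians(np.linspace(-90,150,800));Rr=np.linspace(.024,.050,146)[:,None]
    X=.4362-Rr*np.sin(A);Y=.0592-Rr*np.cos(A)
    f,cx,cy,R,tt=cam(n);P=np.stack([X,Y,0*X+z],-1)@R.T+tt
    r=cv2.remap(im,(f*P[...,0]/P[...,2]+cx).astype(np.float32),(f*P[...,1]/P[...,2]+cy).astype(np.float32),cv2.INTER_CUBIC)
    r=255*np.clip((r-lo)/(hi-lo),0,1)**2.0
    for a in range(-90,151,30): cv2.line(r,(int((a+90)/240*799),0),(int((a+90)/240*799),8),(0,0,255),1)
    o.append(r)
cv2.imwrite('pics/polar.png',np.vstack(o))
```

```text
[ WARN:0@0.879] global loadsave.cpp:1063 imwrite_ Unsupported depth image for selected encoder is fallbacked to CV_8U.
```

View pics/polar.png

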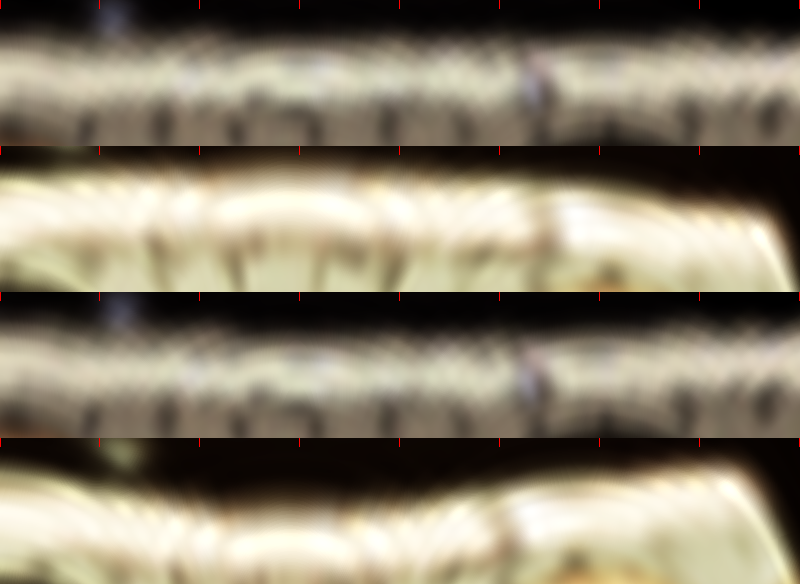

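The pointer line shows in both views at about -54° (clockwise from image right). The only raised tab on the ring is at about +68°, also in both views. That is about 122° clockwise, more than the stated 0.6 to 1.5 rad, so I'll recheck it after a partial turn. Next I move to the knob.

```bash
cat > go.py <<'E'
import sys
from h import *
from scipy.spatial.transform import Rotation as Ro
def go(x,y,z,yaw):
    s=ctrl.state();R=np.array(s['ee_rot']);d=R.T@(np.array([x,y,z])-s['position'])
    a=np.radians(yaw);T=np.array([[np.cos(a),np.sin(a),0],[np.sin(a),-np.cos(a),0],[0,0,-1]])
    w=Ro.from_matrix(R.T@T).as_rotvec()
    print('shift',(d/.1).round(3),'turn',(w/(np.pi/2)).round(3),'pos',np.round(s['position'],4),'yaw',np.degrees(np.arctan2(R[1,0],R[0,0])).round(1),'t',s['clock'],'F',np.round(s['force'],1),'M',np.round(s['wrist_torque'],2),'grip',round(s['grip_width'],3),'q6',s['q'][5])
if __name__=='__main__': go(*map(float,sys.argv[1:]))
E
python3 go.py .4362 .0598 .21 144
python3 - <<'E'
from h import *
S=lambda u,v:(264+u*.17,228+v*.17)
print('side bar ends z.097 top',onz('side',*S(450,70),.097),onz('side',*S(728,20),.097))
E
python3 -m jog '[[[0.3,-0.4,0],[0,0,-0.1],-0.4],[[0.6,-0.8,0],[0,0,-0.2],-0.4],[[0.9,-1,0],[0,0,-0.3],-0.4],[[0.9,-1,0],[0,0,-0.3],-0.4],[[0.9,-1,0],[0,0,-0.3],-0.4]]' 15; python3 go.py .4362 .0598 .21 144
```

```text
shift [ 4.285e+00 -5.239e+00 -5.000e-03] turn [ 0.     0.    -1.366] pos [ 0.2248 -0.5832  0.2096] yaw 21.1 t 0.9 F [ 0.8  0.3 -0.1] M [-0.03  0.05 -0.01] grip 1.002 q6 -10.23001572243272
side bar ends z.097 top [ 0.54916433 -0.25558034  0.097     ] [ 0.66188085 -0.22255867  0.097     ]
clock: 1.52
position: [0.2729, -0.4585, 0.2099]
ee_rot: [[0.669, 0.744, 0.0], [0.744, -0.669, -0.002], [-0.001, 0.001, -1.0]]
force: [0.0, 0.0, -0.5]
grip_width: 0.707
shift [ 4.946 -2.251 -0.01 ] turn [-0.000e+00  1.000e-03 -1.066e+00] pos [ 0.2729 -0.4585  0.2099] yaw 48.0 t 1.525 F [ 0.   0.  -0.5] M [-0.04 -0.03  0.02] grip 0.707 q6 -29.2561311321594
```

```bash
python3 -m jog '[[[0.4,-0.18,0],[0,0,-0.1],-0.4],[[0.8,-0.4,0],[0,0,-0.2],-0.4],[[1,-0.45,0],[0,0,-0.3],-0.4],[[1,-0.45,0],[0,0,-0.4],-0.4],[[1,-0.45,0],[0,0,-0.5],-0.4],[[1,-0.45,0],[0,0,-0.6],-0.4],[[1,-0.45,0],[0,0,-0.6],-0.4]]' >/dev/null; python3 go.py .4362 .0598 .21 144
```

```text
shift [ 3.799  2.123 -0.013] turn [-0.001  0.002 -0.469] pos [ 0.3061 -0.3556  0.2098] yaw 101.8 t 2.4 F [0.1 0.7 0.1] M [ 0.02 -0.1  -0.02] grip 0.697 q6 -74.70559283598428
```

```bash
python3 -m jog '[[[0.4,0.2,0],[0,0,-0.1],-0.4],[[0.8,0.4,0],[0,0,-0.2],-0.4],[[1,0.56,0],[0,0,-0.3],-0.4],[[1,0.56,0],[0,0,-0.4],-0.4],[[1,0.56,0],[0,0,-0.469],-0.4],[[1,0.56,0],[0,0,-0.469],-0.4]]' >/dev/null; python3 go.py .4362 .0598 .21 144
python3 - <<'E'
from h import *
S=lambda u,v:(264+u*.17,228+v*.17)
print('side bar ends z.097 top',onz('side',*S(52,72),.097),onz('side',*S(325,15),.097))
E
```

```text
shift [ 1.042  3.039 -0.013] turn [-0.001  0.002 -0.002] pos [ 0.3407 -0.247   0.2096] yaw 143.8 t 3.15 F [0.2 0.5 0.4] M [ 0.01 -0.19  0.01] grip 0.699 q6 -104.89319068045393
side bar ends z.097 top [ 0.39087311 -0.26471706  0.097     ] [ 0.49795437 -0.22815971  0.097     ]
```

```bash
for i in 1; do python3 -m jog '[[[0.15,0.5,0],[0,0,0],-0.4],[[0.34,1,0],[0,0,0],-0.4],[[0.34,1,0],[0,0,0],-0.4]]'; done >/dev/null
python3 -m jog '[[[0.15,0.5,0],[0,0,0],-0.4],[[0.34,1,0],[0,0,0],-0.4],[[0.34,1,0],[0,0,0],-0.4]]' >/dev/null
python3 -m jog '[[[0.15,0.5,0],[0,0,0],-0.4],[[0.35,1,0],[0,0,0],-0.4],[[0.35,1,0],[0,0,0],-0.4],[[0.35,1,0],[0,0,0],-0.4]]' >/dev/null;python3 go.py .4362 .0598 .091 144
```

```text
shift [-0.005  0.017  1.177] turn [-0.001  0.001 -0.002] pos [0.4348 0.059  0.2087] yaw 143.9 t 4.4 F [ 0.4 -0.4 -0.4] M [ 0.06 -0.13 -0.02] grip 0.702 q6 -60.56871485840567
```

```bash
python3 -m jog '[[[0,0.02,0.3],[0,0,0],-0.4],[[0,0.02,0.6],[0,0,0],-0.4],[[0,0.02,0.85],[0,0,0],-0.4],[[0,0.02,1],[0,0,0],-0.4],[[0,0.02,1],[0,0,0],-0.4]]' >/dev/null
python3 -m jog '[[[0,0,0.09],[0,0,0],-0.4],[[0,0,0.175],[0,0,0],-0.4],[[0,0,0.175],[0,0,0],-0.4],[[0,0,0.175],[0,0,0],-0.4]]' ;python3 go.py .4362 .0598 .091 144
python3 - <<'E'
from h import *
t=snap('top');s=snap('side')
a=np.hstack([cv2.resize(t[177:257,222:302],(400,400),interpolation=2),cv2.resize(s[120:200,262:342],(400,400),interpolation=2)])
cv2.imwrite('pics/grip1.png',a)
E
```

```text
clock: 5.52
position: [0.4353, 0.0584, 0.0904]
ee_rot: [[-0.805, 0.593, -0.003], [0.593, 0.805, -0.003], [0.001, -0.004, -1.0]]
force: [0.7, 0.3, 0.2]
grip_width: 0.697
shift [ 0.001  0.017 -0.006] turn [-0.003 -0.    -0.004] pos [0.4353 0.0584 0.0904] yaw 143.7 t 5.525 F [0.7 0.3 0.2] M [ 0.07 -0.13 -0.01] grip 0.697 q6 -60.2940049078421
```

View pics/grip1.png

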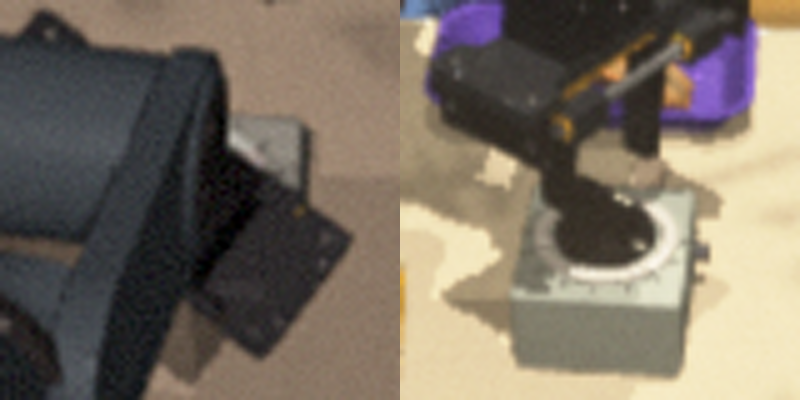

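The crop shows the fingers straddling the bar, with the pointer tip still visible at (640,245). I'll close now.

```bash
python3 -m jog '[[[0,0,0],[0,0,0],1],[[0,0,0],[0,0,0],1],[[0,0,0],[0,0,0],1],[[0,0,0],[0,0,0],1],[[0,0,0],[0,0,0],1],[[0,0,0],[0,0,0],1],[[0,0,0],[0,0,0],1],[[0,0,0],[0,0,0],1]]' 15 >/dev/null;python3 go.py .4362 .0598 .091 144
```

```text
shift [ 0.002  0.016 -0.005] turn [-0.002 -0.    -0.004] pos [0.4354 0.0584 0.0906] yaw 143.7 t 6.625 F [-0.1 -0.9 -0.9] M [ 0.07 -0.19 -0.  ] grip 0.004 q6 -60.29140729648204
```

The gripper shut fully, so it missed the bar. I'll look again.

Run:
```python
from h import *
t=snap('top');s=snap('side')
a=np.hstack([cv2.resize(s[130:190,282:322],(400,600),interpolation=2),cv2.resize(t[187:247,232:272],(400,600),interpolation=2)])
cv2.imwrite('pics/grip2.png',a)
for z in(.0715,.0904): print(proj('side',[.4354,.0584,z]))
print(proj('side',[.436,.0595,.067]))
```

```text
[302.49198346 164.20485849]
[302.3456358  159.04575564]
[302.75870322 165.1919711 ]
```

View pics/grip2.png

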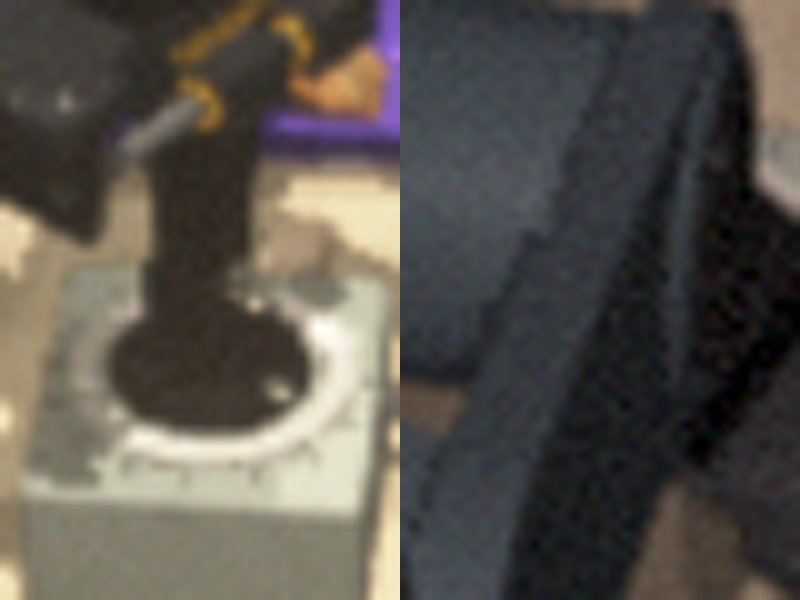

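Run:
```python
from h import *
for a,b in [((264.3,211.5),(308.4,159.7)),((256.5,223.5),(298,156.5)),((267.3,208.6),(310,169))]:
    X=tri(('top',*a),('side',*b)); print(X.round(4),proj('top',X)-a,proj('side',X)-b)
s=ctrl.state();print(s['q'],s['grip_width'],s['force'],s['wrist_torque'])
t=np.load('t0.npy')
# where would fingertip at TCP lie in the pre-move top picture
for z in(.0715,.0904,.096): print(z,proj('top',[.4354,.0584,z]).round(1),proj('side',[.4354,.0584,z]).round(1))
```

```text
[0.4508 0.0463 0.0974] [-0.16672042 -1.13923177] [-1.07726169  0.1513913 ]
[0.4187 0.0676 0.0915] [-0.18177305 -1.21179131] [-1.13228726  0.13964382]
[0.4583 0.042  0.0677] [-0.00730047 -0.0479435 ] [-0.04603854  0.00688192]
[ -6.86152039  28.5901334  114.40734808  -0.29037524  37.1300524
 -60.29282224] 0.002546292168809872 [0.47062234 0.91073711 0.26730303] [ 0.02638402 -0.10745387  0.04333179]
0.0715 [261.  216.6] [302.5 164.2]
0.0904 [259.9 216.2] [302.3 159. ]
0.096 [259.6 216.1] [302.3 157.5]
```

```bash
python3 -m jog '[[[0,0,0],[0,0,0.05],1],[[0,0,0],[0,0,0.1],1],[[0,0,0],[0,0,0.15],1],[[0,0,0],[0,0,0.2],1],[[0,0,0],[0,0,0.2],1]]' 15 >/dev/null;python3 go.py .4362 .0598 .091 144
python3 - <<'E'
from rect import *
s=avg('side',3)
np.save('s1.npy',s)
s0=np.load('s0.npy')
for im in(s0,s):
    w=im[150:182,290:318]; mx=w.max(2); d=w[...,:].min(2)
    print(d[14:22,14:26].astype(int))
E
```

```text
shift [ 0.007  0.015 -0.004] turn [-0.002  0.    -0.203] pos [0.4354 0.0584 0.0906] yaw 125.7 t 7.35 F [ 0.  -0.6 -0.5] M [ 0.02 -0.11  0.01] grip 0.004 q6 -42.347318658618896
[[ 50  49  50  51  50  52  59  68 122 196 234 244]
 [ 50  51  50  51  50  54  60  62  85 171 204 241]
 [ 51  51  49  50  52  54  60  59  78 160 201 241]
 [ 53  52  50  53  61  72  69  62  78 171 215 242]
 [ 54  55  53  56  82 118 117  77  91 201 234 244]
 [ 61  59  57  58  79 135 161 107 137 216 242 244]
 [ 61  62  60  61  62  75  96 134 209 235 243 239]
 [ 62  60  58  59  67  88 146 207 235 243 239 212]]
[[ 40  39  39  41  40  45  48  55 104 179 224 236]
 [ 40  37  39  41  39  43  47  48  73 151 179 232]
 [ 41  40  39  41  43  43  47  46  61 129 174 231]
 [ 42  42  41  41  50  60  53  48  63 138 191 234]
 [ 46  45  41  45  71  94  94  60  74 165 213 232]
 [ 49  46  46  46  66 112 130  85 108 175 215 219]
 [ 49  48  47  49  51  61  80 114 171 199 216 207]
 [ 49  50  48  47  55  73 118 177 202 215 210 178]]
```

```bash
python3 -m jog '[[[0,0,-0.3],[0,0,0],1],[[0,0,-0.6],[0,0,0],1],[[0,0,-0.8],[0,0,0],1],[[0,0,-0.8],[0,0,0],1]]' 15 >/dev/null;python3 go.py .4362 .0598 .091 144
python3 - <<'E'
from rect import *
s=avg('side',3); np.save('s2.npy',s)
p=ctrl.state()['position']
print('pred tip',proj('side',p-[0,0,.019]),'tcp',proj('side',p))
g=s.mean(2)[112:182,278:326]
print('cols 278..325, rows 112..')
for i,r in enumerate(g): print(112+i,''.join('#' if v<60 else '+' if v<110 else '.' for v in r))
E
```

```text
shift [0.016 0.004 0.807] turn [-0.001  0.002 -0.203] pos [0.4367 0.0585 0.1717] yaw 125.8 t 8.0 F [0.2 0.6 0.1] M [ 0.02 -0.12 -0.02] grip 0.006 q6 -42.43479934601979
pred tip [301.67126969 141.75758134] tcp [301.50857975 136.0928335 ]
cols 278..325, rows 112..
112 #####+......+##++..+###############+++..........
113 ###++.......++++...+###########++++.............
114 ###.............++++###########+................
115 ###..........+++++++##########+.................
116 ###+.++...+++++.+#+###########+.................
117 ###+++++++++....+#############..................
118 ####+++++........#############..................
119 ####++...........+###########+..................
120 ###+.............+###########+..................
121 ###+.............+###########++...+++...........
122 ###++............++##########+..................
123 ###++.............+##########+..................
124 +##+..............+##########+..................
125 ++++..............+##########...................
126 ..................+#########+...................
127 ..................+#########+.........
[... 2172 characters left out ...]
...........
169 ................++#######+####+..+..............
170 .................++##########++++.........+++...
171 ..................++##########++..........++....
172 ....................++++++++++............+.....
173 ................................................
174 ..........................................+.....
175 ..........................................+.....
176 ................................................
177 ................................................
178 ................................................
179 .........................................+......
180 .........................................+......
181 ........................................++......
```

Run:
```python
from rect import *
s=np.load('s2.npy')
for v in range(126,150,1): print(v,' '.join('%d,%d,%d'%tuple(s[v,u,::-1].astype(int)) for u in (294,299,302,305,308)))
e=np.clip(cv2.resize(s[85:185,262:342],(640,600),interpolation=2)*1.5,0,255);e=e[:, :]
cv2.imwrite('pics/tip.png',e.astype(np.uint8))
```

```text
126 140,106,146 42,37,33 45,40,36 47,40,41 115,80,175
127 176,139,101 40,35,30 45,41,36 48,40,38 138,98,169
128 185,149,101 44,36,31 45,38,33 55,44,36 187,132,133
129 176,140,93 44,40,33 46,39,35 52,43,35 217,156,99
130 159,127,85 42,37,32 43,38,33 52,43,37 222,162,96
131 135,102,67 44,37,31 47,41,36 54,45,36 223,164,99
132 131,90,56 58,45,35 47,41,34 65,52,42 216,157,95
133 90,65,46 72,54,39 57,47,38 103,79,57 210,158,98
134 75,56,52 71,54,42 75,56,42 133,97,64 198,156,100
135 78,60,77 69,52,57 77,59,46 129,88,56 172,130,85
136 71,57,91 78,60,93 74,58,55 90,64,46 142,100,62
137 71,56,94 70,55,94 71,55,77 74,57,49 99,69,47
138 72,55,92 74,58,97 73,56,94 77,57,67 78,59,46
139 73,56,94 74,57,94 74,59,97 74,56,90 77,58,58
140 75,59,99 75,59,97 74,59,98 73,57,94 74,57,86
141 80,62,104 78,60,105 76,59,104 79,61,103 90,68,125
142 75,58,100 78,59,107 81,61,108 83,64,112 110,80,160
143 60,49,74 64,50,76 64,52,78 67,53,83 78,60,107
144 66,54,75 64,52,72 63,51,73 60,50,72 63,51,76
145 93,78,81 85,72,78 84,70,75 79,66,77 78,65,77
146 129,113,92 125,110,90 126,112,90 113,98,84 118,102,89
147 130,116,90 129,115,90 130,116,90 131,115,92 166,148,116
148 132,115,90 132,117,92 131,115,90 133,116,93 223,201,161
149 142,126,99 140,124,98 141,124,98 143,127,99 231,213,172
```

View pics/tip.png

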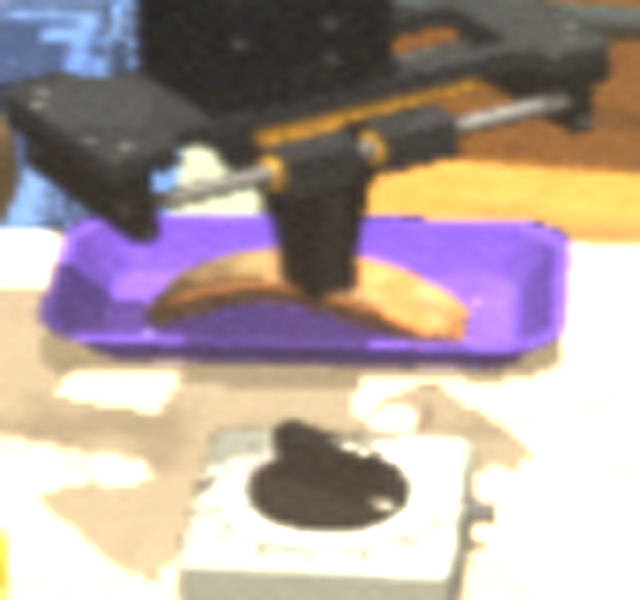

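Run:
```python
from h import *
A=tri(('top',292,224),('side',290,150));B=tri(('top',275,248.6),('side',268,134))
print('A',A.round(3),'B',B.round(3),np.linalg.norm(A-B))
for X,a,b in((A,(292,224),(290,150)),(B,(275,248.6),(268,134))): print((proj('top',X)-a).round(1),(proj('side',X)-b).round(1))
c=np.array([.4353,.0584,.0904]);y=np.array([.593,.805,0]);x=np.array([-.805,.593,0])
for sx in(1,-1): print('pred corner bottom',(c-.095*y+sx*.0375*x+[0,0,.051]).round(3))
p=np.array([.2248,-.5832,.2096]);yy=np.array([.36,-.933,0])
for k in(.0435,-.0435): print('initial tips side',proj('side',p+k*yy-[0,0,.019]).round(0),'top',proj('top',p+k*yy-[0,0,.019]).round(0))
```

```text
A [ 0.411 -0.036  0.19 ] B [0.351 0.002 0.212] 0.0741699522234236
[-0.1 -0.6] [-0.6  0.1]
[-0.1 -0.4] [-0.4  0. ]
pred corner bottom [0.349 0.004 0.141]
pred corner bottom [ 0.409 -0.04   0.141]
initial tips side [147. 365.] top [534. 295.]
initial tips side [145. 320.] top [501. 308.]
```

Triangulating the gripper body's corners puts its x and y where expected. The fingertips show about 27 mm higher than the stated geometry predicts, so the jaws closed above the bar. I'll go lower in small steps and watch the force.

```bash
python3 -m jog '[[[0,0,0],[0,0,-0.1],-0.4],[[0,0,0.2],[0,0,-0.2],-0.4],[[0,0,0.5],[0,0,-0.2],-0.4],[[0,0,0.8],[0,0,-0.2],-0.4],[[0,0,0.85],[0,0,-0.2],-0.4],[[0,0,0.85],[0,0,-0.2],-0.4]]' 15 >/dev/null;python3 go.py .4355 .0585 .081 145
python3 -m jog '[[[0,0,0.02],[0,0,0],-0.4],[[0,0,0.05],[0,0,0],-0.4],[[0,0,0.07],[0,0,0],-0.4],[[0,0,0.07],[0,0,0],-0.4]]' >/dev/null;python3 go.py .4355 .0585 .081 145
python3 -m jog '[[[0,0,0],[0,0,0],1],[[0,0,0],[0,0,0],1],[[0,0,0],[0,0,0],1],[[0,0,0],[0,0,0],1],[[0,0,0],[0,0,0],1],[[0,0,0],[0,0,0],1]]' 8 >/dev/null;python3 go.py .4355 .0585 .081 145
```

```text
shift [-0.011  0.008  0.034] turn [-0.003 -0.002 -0.014] pos [0.4341 0.0585 0.0844] yaw 143.7 t 8.9 F [-0.4 -1.4  0.4] M [ 0.04 -0.17  0.02] grip 0.604 q6 -60.366268999616935
shift [-0.011  0.008 -0.036] turn [-0.003 -0.002 -0.014] pos [0.4341 0.0585 0.0775] yaw 143.7 t 9.4 F [ 0.8 -0.2  0.8] M [ 0.02 -0.13  0.01] grip 0.699 q6 -60.35587139162247
shift [-0.01  -0.003 -0.035] turn [-0.002 -0.002 -0.015] pos [0.4349 0.0593 0.0775] yaw 143.6 t 10.15 F [ 1.7  4.8 -1.4] M [ 0.76 -0.46  0.04] grip 0.136 q6 -60.36612617947561
```

```bash
python3 -m jog '[[[0,0.012,0],[0,0,0],-0.4],[[0,0.012,0],[0,0,0],-0.4],[[0,0.012,0.03],[0,0,0],-0.4],[[0,0.012,0.06],[0,0,0],-0.4],[[0,0.012,0.06],[0,0,0],-0.4]]' >/dev/null;python3 go.py .4355 .0585 .081 145
python3 -m jog '[[[0,0,0],[0,0,0],1],[[0,0,0],[0,0,0],1],[[0,0,0],[0,0,0],1],[[0,0,0],[0,0,0],1],[[0,0,0],[0,0,0],1],[[0,0,0],[0,0,0],1]]' 20 >/dev/null;python3 go.py .4355 .0585 .081 145
```

```text
shift [-0.012 -0.013 -0.098] turn [-0.002 -0.002 -0.015] pos [0.4353 0.0603 0.0712] yaw 143.6 t 10.775 F [-0.3 -0.8 -0.1] M [ 0.07 -0.17 -0.03] grip 0.623 q6 -60.224650935247446
shift [-0.012 -0.007 -0.098] turn [-0.003 -0.002 -0.014] pos [0.4348 0.0598 0.0712] yaw 143.7 t 11.525 F [-2.  -2.1  0.9] M [-0.27  0.05  0.02] grip 0.134 q6 -60.225166888765536
```

```bash
python3 -m jog '[[[0,0,0],[0,0,0.06],1],[[0,0,0],[0,0,0.12],1],[[0,0,0],[0,0,0.18],1],[[0,0,0],[0,0,0.24],1],[[0,0,0],[0,0,0.3],1],[[0,0,0],[0,0,0.36],1],[[0,0,0],[0,0,0.42],1],[[0,0,0],[0,0,0.48],1],[[0,0,0],[0,0,0.54],1],[[0,0,0],[0,0,0.6],1],[[0,0,0],[0,0,0.66],1],[[0,0,0],[0,0,0.72],1],[[0,0,0],[0,0,0.78],1],[[0,0,0],[0,0,0.85],1],[[0,0,0],[0,0,0.85],1]]' >/dev/null;python3 go.py .4348 .0598 .0712 22
python3 - <<'E'
from rect import *
s=avg('side',4);np.save('s3.npy',s)
A=np.radians(np.arange(-90,150,2));R0=np.linspace(.024,.029,6)[:,None]
f,cx,cy,R,tt=cam('side')
def pol(s,z,r0=R0,c=(.4362,.0592)):
    X=c[0]-r0*np.sin(A);Y=c[1]-r0*np.cos(A);P=np.stack([X,Y,0*X+z],-1)@R.T+tt
    return cv2.remap(s,(f*P[...,0]/P[...,2]+cx).astype(np.float32),(f*P[...,1]/P[...,2]+cy).astype(np.float32),1).mean((0,2)).astype(int)
for n in('s0.npy','s3.npy'):
    p=pol(np.load(n),.067); print(n,[(int(np.degrees(a).round()),v) for a,v in zip(A,p)][::2])
E
```

```text
shift [-0.015 -0.023  0.   ] turn [0.    0.    0.501] pos [0.4375 0.0603 0.0712] yaw 67.1 t 13.4 F [ 3.7  3.2 -3.5] M [ 0.82 -0.73  0.02] grip 0.139 q6 16.31695741261428
s0.npy [(-90, np.int64(101)), (-86, np.int64(96)), (-82, np.int64(93)), (-78, np.int64(88)), (-74, np.int64(86)), (-70, np.int64(89)), (-66, np.int64(98)), (-62, np.int64(116)), (-58, np.int64(137)), (-54, np.int64(156)), (-50, np.int64(146)), (-46, np.int64(117)), (-42, np.int64(89)), (-38, np.int64(78)), (-34, np.int64(74)), (-30, np.int64(72)), (-26, np.int64(71)), (-22, np.int64(72)), (-18, np.int64(73)), (-14, np.int64(74)), (-10, np.int64(74)), (-6, np.int64(75)), (-2, np.int64(75)), (2, np.int64(74)), (6, np.int64(74)), (10, np.int64(74)), (14, np.int64(74)), (18, np.int64(73)), (22, np.int64(73)), (26, np.int64(74)), (30, np.int64(74)), (34, np.int64(74)), (38, np.int64(74)), (42, np.int64(74)), (46, np.int64(74)), (50, np.int64(74)), (54, np.int64(77)), (58, np.int64(77)), (62, np.int64(79)), (66, np.int64(82)), (70, np.int64(84)), (74, np.int64(86)), (78, np.int64(88)), (82, np.int64(90)), (86, np.int64(92)
[... 864 characters left out ...]
3)), (14, np.int64(77)), (18, np.int64(112)), (22, np.int64(146)), (26, np.int64(153)), (30, np.int64(123)), (34, np.int64(86)), (38, np.int64(66)), (42, np.int64(59)), (46, np.int64(57)), (50, np.int64(56)), (54, np.int64(58)), (58, np.int64(58)), (62, np.int64(61)), (66, np.int64(63)), (70, np.int64(64)), (74, np.int64(64)), (78, np.int64(63)), (82, np.int64(63)), (86, np.int64(62)), (90, np.int64(62)), (94, np.int64(62)), (98, np.int64(62)), (102, np.int64(62)), (106, np.int64(63)), (110, np.int64(62)), (114, np.int64(65)), (118, np.int64(66)), (122, np.int64(65)), (126, np.int64(67)), (130, np.int64(66)), (134, np.int64(61)), (138, np.int64(56)), (142, np.int64(56)), (146, np.int64(61))]
```

```bash
python3 -m jog '[[[0,0,0],[0,0,0.06],1],[[0,0,0],[0,0,0.12],1],[[0,0,0],[0,0,0.18],1],[[0,0,0],[0,0,0.24],1],[[0,0,0],[0,0,0.3],1],[[0,0,0],[0,0,0.36],1],[[0,0,0],[0,0,0.42],1],[[0,0,0],[0,0,0.47],1],[[0,0,0],[0,0,0.5],1],[[0,0,0],[0,0,0.5],1],[[0,0,0],[0,0,0.5],1]]' >/dev/null;python3 go.py .4348 .0598 .0712 22
python3 - <<'E'
from rect import *
s=avg('side',8);np.save('s4.npy',s)
t=np.load('t0.npy');s0=np.load('s0.npy')
o=[]
for n,im,z,c,g in(('top',t,.067,(.4359,.0586),2),('side',s0,.067,(.4365,.0618),2.),('side',s,.067,(.4365,.0618),1.5),('side',s,.061,(.4365,.0618),1.5)):
    A=np.radians(np.linspace(30,110,800));Rr=np.linspace(.022,.046,146)[:,None]
    X=c[0]-Rr*np.sin(A);Y=c[1]-Rr*np.cos(A)
    f,cx,cy,R,tt=cam(n);P=np.stack([X,Y,0*X+z],-1)@R.T+tt
    r=cv2.remap(im,(f*P[...,0]/P[...,2]+cx).astype(np.float32),(f*P[...,1]/P[...,2]+cy).astype(np.float32),cv2.INTER_CUBIC)
    r=255*np.clip(r/255,0,1)**g
    for a in range(30,110,10): cv2.line(r,((a-30)*10,0),((a-30)*10,8),(0,0,255),1)
    o.append(r.astype(np.uint8))
cv2.imwrite('pics/polar2.png',np.vstack(o))
E
```

```text
shift [-0.036 -0.02   0.   ] turn [ 0.002 -0.001  0.002] pos [0.4389 0.0593 0.0712] yaw 22.1 t 14.975 F [ 0.4 -4.8 -2.7] M [-0.85 -0.29 -0.01] grip 0.133 q6 61.280486251002614
```

View pics/polar2.png

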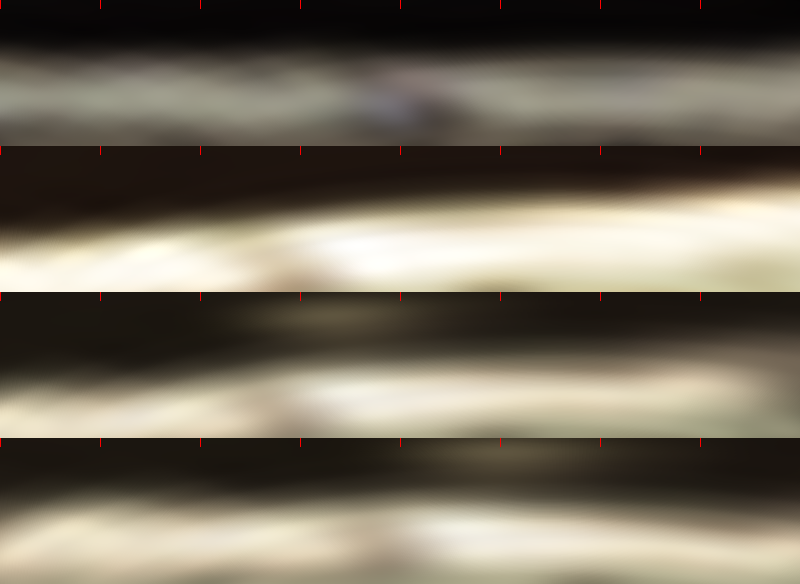

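Same-plane comparison in the side view: the pointer is at about 63.5° and the tab's lit top at about 65°. I'll trim by +1.3°, release, lift, and work out the carrier line.

```bash
python3 -m jog '[[[0,0,0],[0,0,0.008],1],[[0,0,0],[0,0,0.015],1],[[0,0,0],[0,0,0.015],1],[[0,0,0],[0,0,0.015],-0.5],[[0,0,0],[0,0,0.015],-0.5],[[0,0,0],[0,0,0.015],-0.5],[[0,0,-0.3],[0,0,0.015],-0.5],[[0,0,-0.6],[0,0,0.015],-0.5],[[0,0,-0.9],[0,0,0.015],-0.5],[[0,0,-0.9],[0,0,0.015],-0.5]]' 20 >/dev/null;python3 go.py .444 -.246 .15 18.9
python3 - <<'E'
from rect import *
s=avg('side',8);np.save('s5.npy',s)
P0=onz('top',367,195.5,.097);P1=onz('top',377.5,230,.097);d=P0-P1
print('top bar line',P0.round(4),P1.round(4),'yaw',np.degrees(np.arctan2(d[1],d[0])),'at x=.444 y=',P1[1]+d[1]/d[0]*(.444-P1[0]))
f,cx,cy,R,tt=cam('side');c=(.4365,.0618)
A=np.radians(np.arange(50,82,1.5))
def pol(r0,z):
    r=np.array(r0)[:,None];X=c[0]-r*np.sin(A);Y=c[1]-r*np.cos(A);P=np.stack([X,Y,0*X+z],-1)@R.T+tt
    return cv2.remap(s,(f*P[...,0]/P[...,2]+cx).astype(np.float32),(f*P[...,1]/P[...,2]+cy).astype(np.float32),1).mean(0)
print(np.degrees(A).round(1).tolist());print('pointer',pol([.024,.026,.028],.067).mean(1).astype(int).tolist());
print('tab blue',pol([.036,.038,.04],.067)[:,0].astype(int).tolist())
E
```

```text
shift [-1.05   2.868  0.139] turn [ 0.003 -0.004  0.021] pos [0.4402 0.0595 0.1631] yaw 20.8 t 16.625 F [ 0.  -0.1 -1.4] M [-0.01 -0.01  0.03] grip 0.738 q6 62.59272993844364
top bar line [ 0.4926 -0.233   0.097 ] [ 0.3988 -0.2605  0.097 ] yaw 16.352073350512548 at x=.444 y= -0.24723671963360366
[50.0, 51.5, 53.0, 54.5, 56.0, 57.5, 59.0, 60.5, 62.0, 63.5, 65.0, 66.5, 68.0, 69.5, 71.0, 72.5, 74.0, 75.5, 77.0, 78.5, 80.0, 81.5]
pointer [58, 60, 64, 71, 78, 86, 96, 103, 110, 112, 112, 108, 105, 100, 95, 91, 86, 82, 78, 74, 70, 66]
tab blue [165, 167, 166, 167, 170, 177, 186, 197, 206, 212, 212, 212, 212, 212, 212, 211, 209, 208, 206, 205, 204, 202]
```

Knob: the pointer peaks at about 65° and the tab spans about 60 to 67° in the same view frame, so the two line up. On to the carrier.

```bash
python3 -m jog '[[[-0.17,0.5,0],[0,0,0],-0.4],[[-0.35,0.96,0],[0,0,0],-0.4],[[-0.35,0.96,0],[0,0,0],-0.4]]' >/dev/null
python3 -m jog '[[[-0.17,0.5,0],[0,0,0.02],-0.4],[[-0.35,0.96,0],[0,0,0.035],-0.4],[[-0.35,0.96,0],[0,0,0.035],-0.4]]' >/dev/null
python3 -m jog '[[[-0.17,0.5,0],[0,0,0],-0.4],[[-0.3,0.96,0],[0,0,0],-0.4],[[-0.3,0.96,0],[0,0,0],-0.4],[[-0.3,0.96,0],[0,0,0],-0.4]]' >/dev/null;python3 go.py .444 -.2466 .15 17.6
```

```text
shift [ 0.036 -0.006  0.101] turn [ 0.     0.    -0.005] pos [ 0.4408 -0.2482  0.1601] yaw 17.2 t 18.275 F [ 0.2  0.6 -0.3] M [ 0.    0.08 -0.  ] grip 0.702 q6 30.823701836427933
```

```bash
python3 -m jog '[[[0.035,0,0.3],[0,0,-0.005],-0.4],[[0.035,0,0.6],[0,0,-0.005],-0.4],[[0.035,0,0.8],[0,0,-0.005],-0.4],[[0.035,0,0.96],[0,0,-0.005],-0.4],[[0.035,0,0.96],[0,0,-0.005],-0.4]]' >/dev/null; python3 go.py .444 -.2466 .064 17.6
python3 - <<'E'
from h import *
t=snap('top');s=snap('side')
cv2.imwrite('pics/car1.png',np.hstack([cv2.resize(s[215:290,255:335],(560,525),interpolation=2),cv2.resize(t[185:260,340:372],(224,525),interpolation=2)]))
E
```

```text
shift [ 0.002  0.026 -0.009] turn [-0.002  0.002  0.002] pos [ 0.443  -0.2442  0.0631] yaw 17.7 t 18.9 F [0.2 0.  0.1] M [ 0.   -0.04  0.04] grip 0.703 q6 30.76319774913663
```

View pics/car1.png

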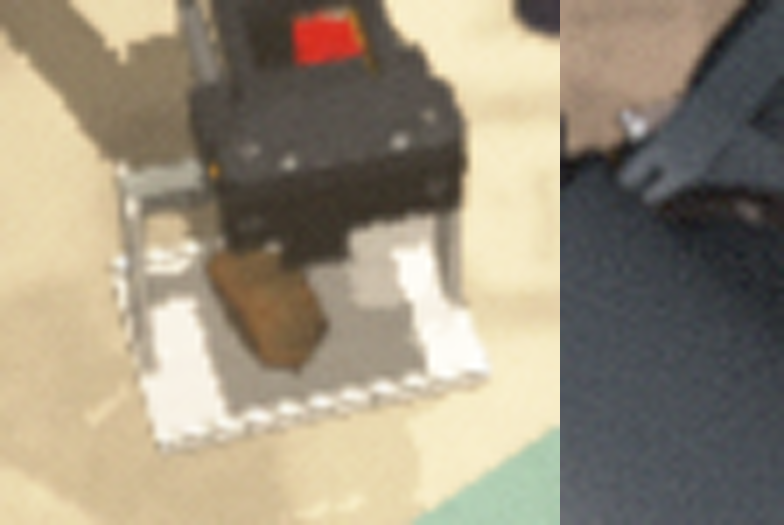

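The brown sherd is on the plate under the bar and the near finger is central between the uprights. I'll close on the bar.

```bash
python3 -m jog '[[[0,0.024,0],[0,0,0],-0.4],[[0,0.024,0],[0,0,0],-0.4],[[0,0.024,0],[0,0,0],0],[[0,0.024,0],[0,0,0],0.3],[[0,0.024,0],[0,0,0],0.5],[[0,0.024,0],[0,0,0],0.62],[[0,0.024,0],[0,0,0],0.7],[[0,0.024,0],[0,0,0],0.75],[[0,0.024,0],[0,0,0],1],[[0,0.024,0],[0,0,0],1],[[0,0.024,0],[0,0,0],1]]' 25 >/dev/null; python3 go.py .444 -.2466 .064 17.6
python3 -m jog '[[[0,0,0],[0,0,0],1],[[0,0,0],[0,0,0],1],[[0,0,-0.05],[0,0,0],1],[[0,0,-0.1],[0,0,0],1],[[0,0,-0.15],[0,0,0],1],[[0,0,-0.15],[0,0,0],1]]' 35 >/dev/null; python3 go.py .444 -.2466 .064 17.6
```

```text
shift [-0.004 -0.016  0.004] turn [-0.     0.     0.001] pos [ 0.4448 -0.248   0.0644] yaw 17.7 t 20.375 F [ 0.2 -0.2 -0.2] M [0.06 0.01 0.  ] grip 0.135 q6 30.612204936686652
shift [-0.006 -0.019  0.159] turn [0.    0.    0.001] pos [ 0.4451 -0.2482  0.0799] yaw 17.7 t 21.125 F [ 0.  -0.4 -2.2] M [-0.01 -0.    0.04] grip 0.134 q6 30.61121844814764
```

```bash
python3 -m jog '[[[0,0,-0.04],[0,0,0],1],[[0,0,-0.12],[0,0,0],1],[[0,0,-0.22],[0,0,0],1],[[0,0,-0.32],[0,0,0],1],[[0,0,-0.42],[0,0,0],1],[[0,0,-0.52],[0,0,0],1],[[0,0,-0.62],[0,0,0],1],[[0,0,-0.72],[0,0,0],1],[[0,0,-0.82],[0,0,0],1],[[0,0,-0.92],[0,0,0],1],[[0,0,-0.98],[0,0,0],1],[[0,0,-1],[0,0,0],1],[[0,0,-1],[0,0,0],1]]' 35 >/dev/null; python3 go.py .444 .1018 .2 -1.1
```

```text
shift [ 1.055 -3.337 -0.204] turn [0.    0.    0.209] pos [ 0.445  -0.2481  0.1798] yaw 17.7 t 22.75 F [-0.3 -0.7 -2.9] M [ 0.01  0.06 -0.  ] grip 0.136 q6 30.60104012954998
```

```bash
python3 -m jog '[[[0.02,-0.05,-0.02],[0,0,0.01],1],[[0.05,-0.14,-0.05],[0,0,0.03],1],[[0.09,-0.26,-0.08],[0,0,0.06],1],[[0.13,-0.4,-0.11],[0,0,0.09],1],[[0.17,-0.54,-0.14],[0,0,0.12],1],[[0.21,-0.66,-0.17],[0,0,0.15],1],[[0.25,-0.78,-0.2],[0,0,0.18],1],[[0.27,-0.86,-0.21],[0,0,0.2],1],[[0.28,-0.9,-0.21],[0,0,0.209],1],[[0.28,-0.9,-0.21],[0,0,0.209],1]]' 35 >/dev/null; python3 go.py .444 .1018 .2 -1.1
```

```text
shift [-0.049 -2.552  0.006] turn [0. 0. 0.] pos [ 0.4442 -0.1535  0.2007] yaw -1.1 t 24.0 F [-0.4  0.5 -3. ] M [ 0.02 -0.02 -0.04] grip 0.138 q6 58.38289644285346
```

```bash
python3 -m jog '[[[0,-0.05,0],[0,0,0],1],[[0,-0.15,0],[0,0,0],1],[[0,-0.29,0],[0,0,0],1],[[0,-0.43,0],[0,0,0],1],[[0,-0.57,0],[0,0,0],1],[[0,-0.7,0],[0,0,0],1],[[-0.02,-0.8,0],[0,0,0],1],[[-0.02,-0.86,0],[0,0,0],1],[[-0.02,-0.88,0],[0,0,0],1]]' 35 >/dev/null
python3 -m jog '[[[0,-0.05,0],[0,0,0],1],[[0,-0.15,0],[0,0,0],1],[[0,-0.29,0],[0,0,0],1],[[0,-0.43,0],[0,0,0],1],[[0,-0.57,0],[0,0,0],1],[[0,-0.7,0],[0,0,0],1],[[-0.02,-0.8,0],[0,0,0],1],[[-0.02,-0.86,0],[0,0,0],1],[[-0.02,-0.88,0],[0,0,0],1]]' 35 >/dev/null
python3 -m jog '[[[0,-0.05,0],[0,0,0],1],[[0,-0.15,0],[0,0,0],1],[[0,-0.29,0],[0,0,0],1],[[0,-0.43,0],[0,0,0],1],[[0,-0.57,0],[0,0,0],1],[[-0.01,-0.68,0],[0,0,0],1],[[-0.01,-0.75,0],[0,0,0],1],[[-0.01,-0.79,0],[0,0,0],1],[[-0.01,-0.79,0],[0,0,0],1]]' 35 >/dev/null
python3 go.py .634 .1018 .1664 -1.1
python3 - <<'E'
from rect import *
t=avg('top',4);s=avg('side',4);np.save('t6.npy',t);np.save('s6.npy',s)
# base corner refinement: sub-pixel edges of the white base from the clean first top picture
T=np.load('t0.npy');g=T[...,0] # blue: white base vs tan table
Rr=[]
for u in range(215,272,4):
    col=g[120:180,u]; d=np.diff(col); i=d[:25].argmax(); j=30+d[30:].argmin(); Rr.append((u,120+i+.5,120+j+.5))
Rr=np.array(Rr); print(Rr[:3],Rr[-3:])
for u,a,b in (Rr[0],Rr[len(Rr)//2],Rr[-1]): print(onz('top',u,a+.5,.01).round(4),onz('top',u,b+.5,.01).round(4))
E
```

```text
shift [ 1.901 -0.029  0.341] turn [0.001 0.    0.001] pos [0.4439 0.1022 0.2006] yaw -1.0 t 27.375 F [-0.4  0.2 -3. ] M [0.03 0.06 0.01] grip 0.137 q6 89.92479394179537
[[215.  133.5 165.5]
 [219.  134.5 166.5]
 [223.  134.5 166.5]] [[263.  135.5 167.5]
 [267.  135.5 167.5]
 [271.  135.5 167.5]]
[0.6869 0.2108 0.01  ] [0.5894 0.2074 0.01  ]
[0.6844 0.1271 0.01  ] [0.5869 0.1244 0.01  ]
[0.682  0.0432 0.01  ] [0.5843 0.0413 0.01  ]
```

```bash
python3 -m jog '[[[0.05,0,0],[0,0,0],1],[[0.15,0,0],[0,0,0],1],[[0.28,0,0],[0,0,0],1],[[0.41,0,0],[0,0,0],1],[[0.54,0,0],[0,0,0],1],[[0.67,0,0],[0,0,0],1],[[0.8,0,0],[0,0,0],1],[[0.9,0,0],[0,0,0],1],[[0.95,0,0],[0,0,0],1],[[0.95,0,0],[0,0,0],1]]' 35 >/dev/null; python3 go.py .635 .102 .1664 -1.3
python3 -m jog '[[[0.05,0,0],[0,0,0],1],[[0.15,0,0.02],[0,0,0],1],[[0.28,0,0.05],[0,0,0],1],[[0.41,0,0.09],[0,0,0],1],[[0.54,0,0.14],[0,0,0],1],[[0.67,-0.01,0.19],[0,0,0],1],[[0.8,-0.01,0.24],[0,0,0],1],[[0.9,-0.01,0.29],[0,0,0.003],1],[[0.95,-0.01,0.32],[0,0,0.003],1],[[0.96,-0.01,0.34],[0,0,0.003],1],[[0.96,-0.01,0.34],[0,0,0.003],1]]' 35 >/dev/null; python3 go.py .635 .102 .1664 -1.3
```

```text
shift [ 0.96  -0.036  0.34 ] turn [0.    0.    0.003] pos [0.539  0.1002 0.2005] yaw -1.0 t 29.025 F [-1.   0.3 -2.2] M [-0.01  0.    0.03] grip 0.133 q6 89.9303936725578
shift [ 0.005 -0.026 -0.002] turn [ 0.     0.001 -0.   ] pos [0.6345 0.0994 0.1662] yaw -1.3 t 30.4 F [-0.6  0.3 -2.8] M [0.04 0.01 0.02] grip 0.134 q6 90.30064547581098
```

```bash
python3 -m jog '[[[0.003,-0.013,0],[0,0,0],1],[[0.005,-0.026,0],[0,0,0],1],[[0.005,-0.026,0],[0,0,0],1],[[0.005,-0.026,0],[0,0,0],1]]' 35 >/dev/null; python3 go.py .635 .102 .1664 -1.3
python3 - <<'E'
from rect import *
s=avg('side',6);t=avg('top',4);np.save('s7.npy',s)
for n,X in(('barL',(.579,.1033,.192)),('barR',(.691,.1007,.192)),('view',(.635,.102,.12)),('panel top L',(.575,-.0165,.18)),('panel top R',(.695,-.0195,.18)),('lens',(.6385,.2225,.12))): print(n,'side',proj('side',X).round(1),'top',proj('top',X).round(1))
hsv=cv2.cvtColor(s.astype(np.uint8),cv2.COLOR_BGR2HSV)
m=((hsv[...,1]>110)&(hsv[...,0]<22)&(hsv[...,2]>50)).astype(np.uint8)
n,l,st,c=cv2.connectedComponentsWithStats(m[90:230,330:430])
for i in range(1,n):
    if st[i,4]>5: print('brown',st[i,:5],c[i]+[330,90])
g=s.mean(2)[100:190,335:415]
for i in range(0,90,2): print(100+i,''.join('#' if v<50 else '+' if v<100 else '-' if v<160 else '.' for v in g[i]))
E
```

```text
shift [-0.     0.    -0.001] turn [ 0.001  0.001 -0.   ] pos [0.635  0.102  0.1663] yaw -1.3 t 30.9 F [ 1.1  0.1 -2.2] M [-0.   -0.03 -0.05] grip 0.137 q6 90.53559763074327
barL side [353.9 122. ] top [236.8 155.9]
barR side [394.1 123.7] top [239.1 112.4]
view side [371.7 144. ] top [243.6 141.5]
panel top L side [352.6 150.9] top [285.3 158.8]
panel top R side [398.8 153. ] top [287.2 112.8]
lens side [371.2 121.4] top [198.8 139.9]
brown [   0    0   38   36 1040] [345.31634615 107.15961538]
brown [ 73   1  18  12 129] [411.8372093   96.31782946]
brown [58  6  2  4  8] [388.5  97.5]
brown [43  8  8  2 15] [376.26666667  98.53333333]
brown [ 62   9  26  28 423] [404.98345154 115.15839243]
brown [26 35  5  2  9] [357.77777778 125.44444444]
brown [33 49 11 12 93] [367.83870968 144.27956989]
brown [75 63  8  6 33] [408.3030303  155.75757576]
brown [84 65 16 11 59] [423.         159.30508475]
100 +++++++++++++++++++++++++++++++##++++#+++++++++##+++++++....-+++++++++++++++++--
102 ++++++++++++++++++++++++++++++++#+++++++++++++++++++++++-...-+++++++++++++++++++
104 ++++++++++++++++++++++
[... 2928 characters left out ...]
+.........-+++++++++
174 ...........---+++###########################################-........-++++++++++
176 ..........-----++##########################################+-.......-++++++++##+
178 ...............-+##########################################+.......-++++++++####
180 ...............-+##########################################+.......-+++++++#####
182 ...............-+#########################################+-......-+++++++######
184 ...............++#########################################+......-+++++++#######
186 ...............+++########################################+.....-+++++++########
188 ...............++########################################+-....-+++++++#########
```

Run:
```python
from rect import *
for f in('s0.npy','s7.npy'):
    s=np.load(f).mean(2); P=[]
    for u in range(356,394,3):
        col=s[146:164,u]; th=75; i=np.where(col<th)[0]
        i=i[0]; P.append((u,145+i+(col[i-1]-th)/(col[i-1]-col[i])))
    print(f,np.round([p[1] for p in P],1))
# panel in first top picture: left dark edge per row
t=np.load('t0.npy').mean(2)
for v in range(114,172,4): 
    r=t[v,270:312]; i=np.where(r<85)[0]; print(v,(270+i[0],270+i[-1]) if len(i) else None,end=' ')
print()
# lens: dark right edge
for v in range(128,152,3):
    r=t[v,160:215]; i=np.where(r<85)[0]; print(v,(160+i[0],160+i[-1]) if len(i) else None,end=' ')
```

```text
s0.npy [152.9 153.  153.  153.5 153.7 153.7 153.8 153.8 154.  153.9 153.9 154.1
 154.3]
s7.npy [151.8 152.  152.  146.5 149.7 147.7 152.8 152.8 153.7 153.7 153.9 154.1
 153.9]
114 None 118 (np.int64(287), np.int64(293)) 122 (np.int64(287), np.int64(294)) 126 (np.int64(287), np.int64(295)) 130 (np.int64(287), np.int64(295)) 134 (np.int64(287), np.int64(296)) 138 (np.int64(286), np.int64(295)) 142 (np.int64(286), np.int64(297)) 146 (np.int64(286), np.int64(297)) 150 (np.int64(286), np.int64(297)) 154 (np.int64(286), np.int64(296)) 158 (np.int64(285), np.int64(296)) 162 (np.int64(287), np.int64(296)) 166 (np.int64(289), np.int64(294)) 170 (np.int64(284), np.int64(294)) 
128 (np.int64(165), np.int64(182)) 131 (np.int64(165), np.int64(185)) 134 (np.int64(165), np.int64(197)) 137 (np.int64(165), np.int64(198)) 140 (np.int64(164), np.int64(198)) 143 (np.int64(164), np.int64(198)) 146 (np.int64(165), np.int64(198)) 149 (np.int64(169), np.int64(197))
```

```bash
python3 -m jog '[[[0,0,0],[0,0,0],1],[[0,0,0],[0,0,0],1],[[0,0,0],[0,0,0],1],[[0,0,0],[0,0,0],1]]' 35 >/dev/null; python3 go.py .635 .102 .1664 -1.3; python3 -c "
from bench import ctrl
print(ctrl.finish_job())"
```

```text
shift [-0.     0.    -0.002] turn [ 0.     0.001 -0.   ] pos [0.635  0.102  0.1662] yaw -1.3 t 31.9 F [-0.7  0.6 -3. ] M [ 0.   -0.01  0.  ] grip 0.137 q6 90.53640233156605
the job is handed in; nothing more can be done
None
```

I turned the knob clockwise to the raised tab, then lifted the carrier by its bar. I handed the job in at 31.9 s, still holding the carrier steady at the view point.

**Last checks that agreed**
- **Knob:** after I let go, the pointer was within about 2° of the tab, measured in the side view.
- **Hold:** the tool stayed at its target (0.635, 0.102) to the millimetre and pointed straight down to about 0.1°. The grip reads 12 mm, which is the bar's width, and the wrist carries about 2 to 3 N.
- **Carrier position:** the bar's ends and height in the side view match the planned pose to about 1 pixel (roughly 3 mm). The lens and panel edges in the top view fit the midpoint within about 3 mm. The bar is within about 1° of parallel to the panel.

**What disagreed**
- **Knob travel:** the knob had to turn about 2.1 rad, not the stated 0.6 to 1.5. Only one raised tab showed in either view, and the pointer followed the turn, so I went by the images.
- **Finger height:** the fingertips sat about 27 mm higher than the stated tool geometry. My first grasp at the knob closed above the bar without contact. I then gripped lower, and set the carrier's final height from where I grasped it on the table.
- **Sherd position:** the sherd shows about 10 mm off the middle of the plate along the bar. It looked off-centre the same way at the start, so I placed the carrier's own view point at the target.

I did not check separately at the end that the other things on the table were unmoved. No contact forces showed on the way.

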